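Load two fuses on end and index the turntable three clicks to the test probes

ROBOT

A 6-joint arm with a two-finger parallel gripper is mounted at the origin on the work surface. World frame = base frame: x ahead of the robot, y to its left, z up, the work surface at z = 0. Lengths are in m, angles in rad, forces in N, time in s.
With the tool pointing down it reaches from about 0.325 to 0.85 m from the base axis. Payload 4.4 kg.
Tool frame: the origin (TCP) lies on the centre line of the jaws, within the pads' length; the fingertips stand 14 mm ahead of it and the grasp point (between the pads) lies 5 mm behind it; z points along the fingers, y is the line along which they close (so a half turn about z gives the same grasp; the last joint's range is limited). The gripper opens to 94 mm and grips with 3 to 60 N. Pads are 16 mm wide; open, the fingers measure 119 mm over their backs; the gripper's body (75 mm by 177 mm) begins 78 mm behind the grasp point.
Start: joints at [0.96, 0.207, 1.542, -0, 1.393, -0.15], TCP at [0.256, 0.515, 0.197] pointing down, gripper open.
Joint ranges: [-2.73, 2.73], [-0.86, 2.22], [0.23, 2.46], [-1.11, 4.25], [0.08, 2.63], [-2.82, 2.82]. Speed limits (rad/s): [2.79, 2.79, 3.14, 3.14, 3.14, 3.14].

INTERFACE

Orientations are given as a unit quaternion [x, y, z, w].
In Python, from bench import manip gives the robot as it stands. The module is installed in compiled form; this text tells all that it offers.
- The arm moves only by the tool jog_arm, never from a script. Its argument "increments" is text: rows parted by semicolons, each of 5 numbers parted by spaces: the finger opening in mm, from 0 to 94, then the shift along the tool's x, y, z in units of 50 mm (1.0 is 50 mm), then the turn about the tool's z in units of 6 degrees (1.0 is 6 degrees). In form: claw x y z twist; .... A call has 1 to 12 rows; each row shifts and turns the commanded pose from where the row before left it, along the tool's axes as they then stand; what a row does not reach is not made up. A row lasts 1/8 s, in which the tool goes at most 62.5 mm and 10.7 degrees, less where a joint would pass 70% of its speed; a pose out of reach is approached as far as the arm can. A call is refused whole if a number of a shift passes 1 or a number of a turn 1, either way. A call with a gripper value outside its range is refused whole. The fingers move at their own pace and stop on an object; "newtons" is the grip in N (left out, the last holds). Time passes only in rows, so rows that do not move let the fingers close. It gives the time, the measured TCP pose, the force, the opening and the grip force at its end, in the units of the state.
- manip.observe(): the state, without advancing time (a new reading comes with each control period).
- manip.read_camera(name): name is "scene" or "top" or "wrist"; returns a dict with "frame" (480x640x3 uint8, blue, green, red), "K" (3x3 intrinsics, pixels), "R" (3x3) and "t" (3): a world point X has camera coordinates R X + t; the wrist camera has in their place "T_tool_cam" (4x4, takes a point from camera to tool coordinates, whose origin is the TCP and whose axes are the flange's). Camera axes: x right, y down, z forward; pixel columns grow to the right and rows downward; lengths in m; the calibration is good to about 2 mm. A picture is of the moment at which its call begins: read the wrist's pose just before it. There is no depth.
- manip.hand_in(): hands the job in; it is judged then, once.
The state is a dict: "clock": time; "qpos": joint angles; "qd": joint speeds; "joint_efforts": joint torques, N m; "tool_pos": TCP position; "ee_rot": TCP orientation; "force": force on the tool from outside, world axes, zero at the start; "ft_torque": the same for the moment, N m; "width": finger opening in m; "grasp_force": force on a finger pad.
Only numpy, scipy, OpenCV 4.12 (cv2) and the standard library are available. Lean on these libraries where they do the work, as an engineer would, in place of code of your own. Each camera call takes 0.05 s, during which the arm holds its last target. There are 200 camera calls.

TASK

Take the two long ceramic fuses out of the sloping rack and drop each one end-down into its own bay of the grey fuse holder on the turntable, so that both stand fully down on the bay floors. Then, by the knurled knob in the middle of the turntable, turn it exactly three clicks clockwise (seen from above), so that the loaded holder comes to rest in front of the test probes. Leave the short fuse in the rack, and do not disturb the other things lying about.

Things in the scene. Friction and masses are not known exactly. Their poses are not given: they have to be found in the camera images.
- fuse_1_center (a point): Centre of one long fuse: white ceramic cylinder with silver caps, 127 mm long, 22 mm diameter throughout, ends alike, about 120 g. z runs along it to the end that starts uppermost. It starts loose in a socket of the sloping rack, 42 mm deep in it, upper 85 mm free, leaning about 28 degrees with its upper end towards the robot; it is drawn out along its own axis.
- fuse_2_center (a point): Centre of the other long fuse, the same in every way. Each long fuse may go in either bay.
- short_fuse_center (a point): Centre of the short fuse: same 22 mm diameter and caps but only 58 mm long, in the third socket of the rack with its top 16 mm showing. It stays there. Which fuse is in which of the three sockets changes.
- rack: Sloping rack, fixed: black block 200 x 46 x 50 mm tilted 25 degrees on a steel base 214 x 120 mm; three round sockets, 23.7 mm diameter, 68 mm apart along its y axis. Origin at the centre of the base's underside; x points away from the side to which the fuses lean, z up. The block's upper front edge is 55 mm up, the rear one 75 mm.
- bay_a (a point): Floor centre of one bay of the grey fuse holder fixed on the turntable. Each bay is a square well 28 x 28 mm, 55 mm deep, open on top; the holder is 108 x 44 mm. The bays lie 64 mm apart, both 91 mm from the turntable's axis, in a row square to the holder's radius. A fuse fully down has its centre 63.5 mm above this point and stands 72 mm out of the bay. z points up.
- bay_b (a point): Centre of the floor of the other bay, the same in every way.
- knob: Red anodised knurled knob, 50 mm diameter, 36 mm high, on a spindle in the middle of the round aluminium turntable (260 mm diameter, top face 102 mm below this origin) and fixed to it: knob, turntable and holder turn as one. Origin at the knob's centre, half-way up, on the turning axis; z up. A standing fuse reaches about 15 mm higher than the knob's top.
- turntable (a joint): Angle of turntable and knob, rad: 0 at the start, growing clockwise seen from above. Click stops every 20 degrees (0.349 rad): leaving one takes about 0.4 N m, less towards half-way; past half-way it snaps into the next by itself. Three clicks are 1.047 rad; there two probes on a grey column 225 mm high beside the turntable point at the fuses' upper caps, about 24 mm off.
- insulator: White ribbed porcelain insulator stub with a steel cap, 66 mm in diameter, 85 mm high, standing loose on the mat in front of the rack and turntable. Origin at the centre of its underside. To be left alone.
- screwdriver: Screwdriver, 190 mm long, lying loose on the mat. To be left alone.
- busbar: Copper busbar, 150 x 30 x 6 mm, lying loose on the mat. To be left alone.
- square_fuse: Square-bodied ceramic fuse with a blade at each end, 110 x 50 x 50 mm, loose on the mat. To be left alone.
- meter: Black hand-held meter, 150 x 78 x 34 mm, lying loose on the mat. To be left alone.

How it is judged:
On the way, in this order (a step that is already met when the one before it is completed fails the run):
1. both long fuses stand on end, fully down, one in each bay, with the turntable still at its loading stop (((horizontal distance between fuse_1_center and bay_a below 0.01 m and z of fuse_1_center in the frame of bay_a between 0.056 and 0.0675 m and angle between the z axis of fuse_1_center and the z axis of knob, either way round below 0.2 rad) or (horizontal distance between fuse_1_center and bay_b below 0.01 m and z of fuse_1_center in the frame of bay_b between 0.056 and 0.0675 m and angle between the z axis of fuse_1_center and the z axis of knob, either way round below 0.2 rad)) and ((horizontal distance between fuse_2_center and bay_a below 0.01 m and z of fuse_2_center in the frame of bay_a between 0.056 and 0.0675 m and angle between the z axis of fuse_2_center and the z axis of knob, either way round below 0.2 rad) or (horizontal distance between fuse_2_center and bay_b below 0.01 m and z of fuse_2_center in the frame of bay_b between 0.056 and 0.0675 m and angle between the z axis of fuse_2_center and the z axis of knob, either way round below 0.2 rad)) and value of joint turntable between -0.17 and 0.17 rad), for 0.2 s.
2. the turntable is turned clockwise by the fingers on its knob (contact force between the fingers and knob above 1 N and value of joint turntable above 0.175 rad).
At the end, for the whole second after the job is handed in: Both long fuses stand in the holder's bays, one in each: centre within 10 mm of the bay's centre line, fully down (fuse centre 56 to 67.5 mm above the bay floor), within 0.2 rad of upright; the turntable rests at the third click stop clockwise from the start (1.047 rad, give or take 0.09 rad) (((horizontal distance between fuse_1_center and bay_a below 0.01 m and z of fuse_1_center in the frame of bay_a between 0.056 and 0.0675 m and angle between the z axis of fuse_1_center and the z axis of knob, either way round below 0.2 rad) or (horizontal distance between fuse_1_center and bay_b below 0.01 m and z of fuse_1_center in the frame of bay_b between 0.056 and 0.0675 m and angle between the z axis of fuse_1_center and the z axis of knob, either way round below 0.2 rad)) and ((horizontal distance between fuse_2_center and bay_a below 0.01 m and z of fuse_2_center in the frame of bay_a between 0.056 and 0.0675 m and angle between the z axis of fuse_2_center and the z axis of knob, either way round below 0.2 rad) or (horizontal distance between fuse_2_center and bay_b below 0.01 m and z of fuse_2_center in the frame of bay_b between 0.056 and 0.0675 m and angle between the z axis of fuse_2_center and the z axis of knob, either way round below 0.2 rad)) and value of joint turntable between 0.9572 and 1.1372 rad); the robot touches nothing.
It fails at once if the short fuse is pulled out or moved in the rack by more than 20 mm (distance of short_fuse_center from where it was at the start of the episode above 0.02 m).
It fails at once if the insulator, screwdriver, busbar, square fuse or meter is shifted by more than 30 mm or the insulator is tipped (distance of any of insulator, screwdriver, busbar, square_fuse, meter from where it was at the start of the episode above 0.03 m or angle between insulator's own z axis and vertical above 0.3 rad).
It also fails if it takes over 72 s, if anything falls off the work surface, if the arm or the gripper's body presses on something with over 40 N, if the wrist force passes 120 N, or if a joint passes its speed limit or range.

## Working session

There is one attempt and no reset: what is moved stays moved. The work goes in short steps, Python scripts to look and compute and a tool call to move; the robot and the scene stay as the last step left them, time stands still between calls to the robot, and variables do not carry over. Pictures are saved under pics/ and viewed, at most 10 in all, crops included, and the job is handed in when it is done.

Besides the shell and the picture viewer there is one more tool, called after "Emit:" by a JSON object that holds its "op" and its "data". jog_arm: Moves the arm, as the interface text tells. Its arguments: {"type":"object","properties":{"increments":{"type":"string"},"newtons":{"type":"number"}},"required":["increments"]}

```bash
mkdir -p pics; python3 - <<'E'
from bench import manip
import cv2,numpy as np,pickle
d={}
for n in ["scene","top"]:
    c=manip.read_camera(n); d[n]=c; cv2.imwrite(f"pics/{n}0.png",c["frame"]); print(n,c["K"].tolist(),np.round(c["R"],4).tolist(),c["t"])
s=manip.observe(); c=manip.read_camera("wrist"); print(c["T_tool_cam"]); print(s)
pickle.dump(d,open("cams.pkl","wb"))
E
```

```text
scene [[490.3854683837381, 0.0, 315.38971254293654], [0.0, 490.3854683837381, 239.6949968496999], [0.0, 0.0, 1.0]] [[-0.4665, 0.8845, -0.0035], [0.7675, 0.4028, -0.4987], [-0.4396, -0.2353, -0.8668]] [ 0.23945168 -0.33707307  1.42141883]
top [[448.9707418872869, 0.0, 316.06203866469167], [0.0, 448.9707418872869, 238.50044662376058], [0.0, 0.0, 1.0]] [[-0.019, -0.9996, -0.0231], [-0.9829, 0.0229, -0.1826], [0.1831, 0.0193, -0.9829]] [0.00916515 0.55014603 0.91305245]
[[-3.45176364e-04 -9.59902243e-01 -2.80334735e-01  8.24737477e-02]
 [ 9.99998873e-01 -7.40907541e-04  1.30566351e-03 -5.83915990e-05]
 [-1.46101146e-03 -2.80333969e-01  9.59901418e-01 -1.87541934e-01]
 [ 0.00000000e+00  0.00000000e+00  0.00000000e+00  1.00000000e+00]]
{'clock': 0.1, 'qpos': array([ 9.59475178e-01,  2.07326461e-01,  1.54280714e+00, -1.79321078e-05,
        1.39349624e+00, -1.50466466e-01]), 'qd': array([ 1.70581315e-03, -4.02057065e-03, -1.16505039e-03, -2.28235223e-03,
        7.99105447e-05, -1.93498537e-05]), 'joint_efforts': array([-1.03889201e-04, -3.71864104e+01, -2.82290107e+01,  7.01682153e-02,
        3.12515593e-02, -5.53501070e-05]), 'tool_pos': array([0.25527583, 0.51439472, 0.19631354]), 'ee_rot': array([ 2.28391924e-01,  9.73568740e-01, -9.48873921e-04, -3.70470991e-04]), 'force': array([ 0.14178182, -0.93358811,  0.18655253]), 'ft_torque': array([ 0.01353121,  0.01206525, -0.00136193]), 'grasp_force': 0.0, 'width': 0.09403593964347697}
```

View pics/scene0.png

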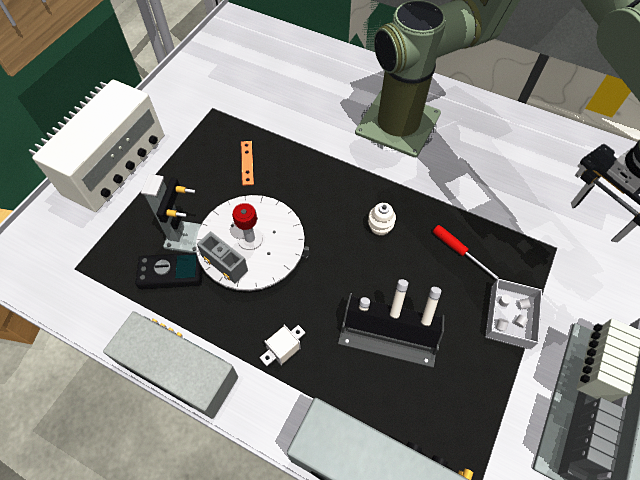

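View pics/top0.png

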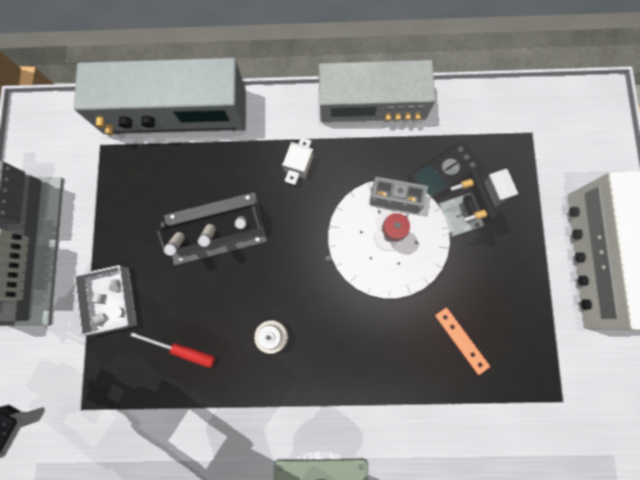

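The scene view shows two long fuses with tops at (404,284) and (435,291), the short one at (364,301), the knob at (245,214) and the holder at (221,255). In the top view the fuse tops are at about (170,248) and (205,240), the short fuse is at (240,222), the knob at (397,227) and the holder at (399,194).

```bash
cat > h.py <<'E'
from bench import manip
import cv2,numpy as np,pickle
from scipy.spatial.transform import Rotation as Ro
try: D=pickle.load(open("cams.pkl","rb"))
except Exception: D={}
def tri(a,b,ca="scene",cb="top"):
    A=[]
    for c,p in((D[ca],a),(D[cb],b)):
        P=c["K"]@np.c_[c["R"],c["t"]]; A+= [p[0]*P[2]-P[0],p[1]*P[2]-P[1]]
    v=np.linalg.svd(np.array(A))[2][-1]; return v[:3]/v[3]
def onplane(p,z,c):
    R,t=c["R"],c["t"]; o=-R.T@t; d=R.T@np.linalg.solve(c["K"],[p[0],p[1],1]); return o+d*(z-o[2])/d[2]
def wrist(name=None):
    s=manip.observe(); c=manip.read_camera("wrist"); T=np.eye(4); T[:3,:3]=Ro.from_quat(s["ee_rot"]).as_matrix(); T[:3,3]=s["tool_pos"]
    M=np.linalg.inv(T@c["T_tool_cam"]); c["R"]=M[:3,:3]; c["t"]=M[:3,3]; c["s"]=s
    if name: cv2.imwrite(f"pics/{name}.png",c["frame"]); pickle.dump(c,open(f"{name}.pkl","wb"))
    return c
E
python3 - <<'E'
from h import *
for n,a,b in[("f1",(436,291),(170,249)),("f2",(404,283),(205,240)),("short",(364,301),(240,222)),("knob",(244,209),(397,226))]: print(n,tri(a,b))
for n in("scene","top"):
    f=D[n]["frame"].astype(int); m=((f[...,2]>110)&(f[...,1]<60)&(f[...,0]<70)).astype(np.uint8)
    _,_,st,ce=cv2.connectedComponentsWithStats(m); print(n,[(s.tolist(),c.round(1)) for s,c in zip(st[1:],ce[1:]) if s[4]>80])
for p in[(372,206),(423,212),(427,190),(376,180)]: print(onplane(p,.09,D["top"]))
for p in[(330,238),(450,238),(389,180),(389,298)]: print(onplane(p,.03,D["top"]))
E
```

```text
f1 [0.51904537 0.28219631 0.13973989]
f2 [0.53427636 0.21562414 0.14084395]
short [0.58323595 0.15569575 0.0825943 ]
knob [ 0.54753105 -0.15671874  0.17409434]
scene [([233, 204, 22, 19, 296], array([243.5, 212.5])), ([433, 225, 36, 30, 379], array([450. , 239.4]))]
top [([169, 344, 45, 24, 307], array([192.7, 355.3]))]
[ 0.60893706 -0.1208781   0.09      ]
[ 0.59351133 -0.22554679  0.09      ]
[ 0.64047929 -0.2367915   0.09      ]
[ 0.66503469 -0.13161144  0.09      ]
[ 0.55449076 -0.03264108  0.03      ]
[ 0.54839356 -0.29393165  0.03      ]
[ 0.68351031 -0.16793648  0.03      ]
[ 0.42138938 -0.15519355  0.03      ]
```

Emit:
{"op": "jog_arm", "data": {"increments": "94 0 0 -0.4 -0.9; 94 0 0 -0.4 -0.9; 94 0 0 -0.4 -0.9; 94 0 0 -0.4 -0.9; 94 0 0 -0.4 -0.9; 94 0 0 -0.4 -1; 50 0 0 -0.4 -1"}}

```text
clock: 1.02
tool_pos: [0.2555, 0.5148, 0.3375]
ee_rot: [-0.111, 0.994, -0.0, -0.0]
force: [0.4, 0.1, -0.3]
width: 0.0873
grasp_force: 0.0
```

Emit:
{"op": "jog_arm", "data": {"increments": "50 -0.43 -0.87 0 0; 50 -0.43 -0.87 0 0; 50 -0.43 -0.87 0 0; 50 -0.43 -0.87 0 0; 50 -0.43 -0.87 0 0; 50 -0.43 -0.87 0 0; 50 -0.43 -0.87 0 0; 50 0 0 0 0; 50 0 0 0 0"}}

```text
clock: 2.15
tool_pos: [0.4686, 0.2509, 0.337]
ee_rot: [-0.11, 0.994, 0.0, -0.001]
force: [0.2, 0.9, 0.1]
width: 0.0504
grasp_force: 0.0
```

```bash
python3 -c "
from h import *
c=wrist('w1'); print(c['s']['tool_pos'],Ro.from_quat(c['s']['ee_rot']).as_matrix().round(3).tolist(),c['K'].tolist())"
```

```text
[0.46860497 0.25085711 0.3369746 ] [[-0.976, -0.218, -0.001], [-0.218, 0.976, 0.0], [0.001, 0.001, -1.0]] [[417.3288752733169, 0.0, 312.56505189906704], [0.0, 417.3288752733169, 235.32638000862212], [0.0, 0.0, 1.0]]
```

View pics/w1.png

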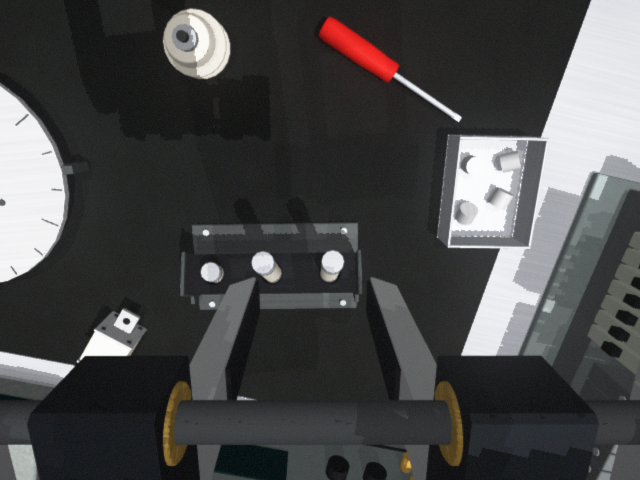

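The wrist view shows the two long fuse tops at about (263,258) and (332,258), with the short fuse at (211,271). The base-plate screws are at (206,233), (342,230), (213,305) and (344,302).

```bash
python3 - <<'E'
from h import *
c=pickle.load(open("w1.pkl","rb"))
q=[onplane(p,.008,c) for p in[(206,233),(342,230),(213,305),(344,302)]]
for a in q: print(a.round(4))
for a,b in((0,1),(2,3)): v=q[b]-q[a]; print(np.degrees(np.arctan2(-v[0],v[1])))
g=c["frame"].min(2); m=(g>120).astype(np.uint8); m[:245]=0;m[290:]=0;m[:,:190]=0;m[:,355:]=0
_,_,st,ce=cv2.connectedComponentsWithStats(m); print([s.tolist() for s in st[1:] if s[4]>60])
for n,p in(("f1",(332,258)),("f2",(262.5,259))):
  print(n,onplane(p,.14,c).round(4))
  D["w"]=c
  for cam,pp in(("scene",{"f1":(436,291),"f2":(404,283)}[n]),("top",{"f1":(170,249),"f2":(205,240)}[n])): print(cam,tri(p,pp,"w",cam).round(4))
cv2.imwrite("pics/w1c.png",cv2.resize(c["frame"][210:310,170:360],None,fx=4,fy=4,interpolation=cv2.INTER_CUBIC))
E
```

```text
[0.5621 0.1323 0.008 ]
[0.5202 0.3022 0.008 ]
[0.6606 0.1566 0.008 ]
[0.6179 0.3288 0.008 ]
13.842862959215333
13.943590107789888
[[252, 251, 29, 31, 577], [322, 250, 22, 31, 515], [201, 262, 22, 20, 322]]
f1 [0.5162 0.2818 0.14  ]
scene [0.5172 0.2827 0.1369]
top [0.52   0.2835 0.1315]
f2 [0.5319 0.2158 0.14  ]
scene [0.5321 0.217  0.1393]
top [0.5372 0.2157 0.1283]
```

View pics/w1c.png

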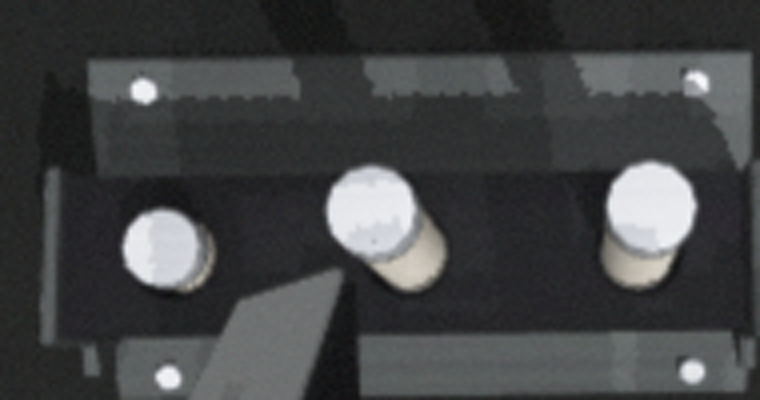

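f1's top centre is at about pixel (333,262) and f2's at (263,262.5), so the rack yaw is about 13.9° and the sockets lie on my 68 mm grid. Going for f1 now.

Emit:
{"op": "jog_arm", "data": {"increments": "50 -0.45 0.12 0.4 -0.2; 50 -0.44 0.12 0.6 0; 50 -0.44 0.13 0.6 0; 50 0 0 0.8 0; 50 0 0 0.8 0; 50 0 0 0.6 0; 50 0 0 0.4 0; 50 0 0 0.2 0; 50 0 0 0 0"}}

```text
clock: 3.32
tool_pos: [0.5285, 0.2848, 0.1169]
ee_rot: [-0.121, 0.993, -0.0, -0.001]
force: [1.0, -0.1, 1.0]
width: 0.05
grasp_force: 0.0
```

```bash
python3 -c "
from h import *
c=wrist('w2'); print(c['s']['tool_pos'])"
```

```text
[0.5285114  0.28480208 0.11694361]
```

View pics/w2.png

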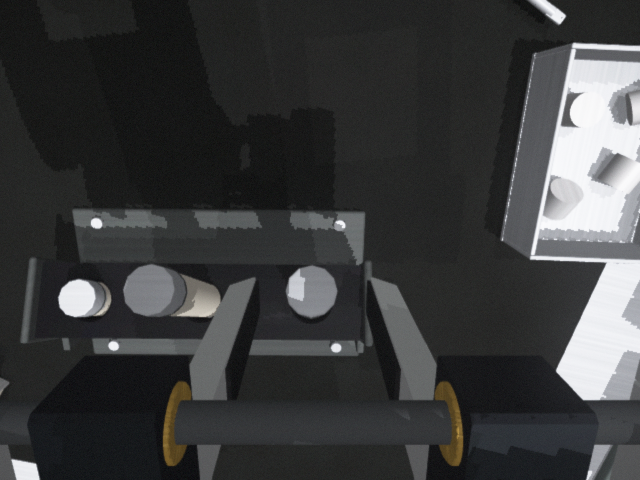

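f1's cap is centred between the fingers at (311,292), while f2 is at (155,290). I'll check the fore-aft offset and then grip.

```bash
python3 -c "
from h import *
c=pickle.load(open('w2.pkl','rb'))
for p in[(311,293),(155,291)]: print(onplane(p,.14,c))"
```

```text
[0.52038762 0.28257057 0.14      ]
[0.53541293 0.2176313  0.14      ]
```

Emit:
{"op": "jog_arm", "data": {"increments": "20 0 0 0 0; 20 0 0 0 0; 20 0 0 0 0; 20 0 0 0 0; 20 0 0 0 0", "newtons": 12}}

```text
clock: 4.0
tool_pos: [0.5296, 0.2841, 0.1178]
ee_rot: [-0.12, 0.993, 0.0, 0.0]
force: [-0.3, -0.2, 2.1]
width: 0.0216
grasp_force: 12.0
```

Emit:
{"op": "jog_arm", "data": {"increments": "20 0.1 0 -0.18 0; 20 0.1 0 -0.18 0; 20 0.1 0 -0.18 0; 20 0.1 0 -0.18 0; 20 0.1 0 -0.18 0; 20 0.1 0 -0.18 0; 20 0 0 -0.6 0; 20 0 0 -0.9 0; 20 0 0 -0.9 0; 20 0 0 -0.3 0; 20 0 0 0 0"}}

```text
clock: 5.38
tool_pos: [0.5004, 0.277, 0.3069]
ee_rot: [-0.12, 0.993, 0.0, 0.001]
force: [-0.0, -0.3, -2.5]
width: 0.0217
grasp_force: 12.0
```

```bash
python3 -c "
from h import *
c=wrist('w3'); print(c['s']['tool_pos'],c['s']['width'])"
```

```text
[0.50041515 0.27701955 0.30687101] 0.02165268630422989
```

View pics/w3.png

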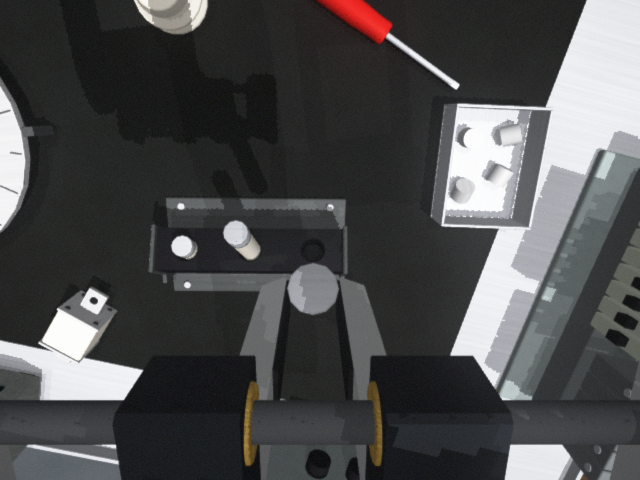

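The fuse is held, with its cap at (313,289), and its socket is empty at (312,250). f2 and the short fuse are undisturbed. Next I'll carry it over to look at the holder.

Emit:
{"op": "jog_arm", "data": {"increments": "20 0 0 0 0.86; 20 0 0 0 0.86; 20 0 0 0 0.86; 20 0 0 0 0.86; 20 0 0 0 0.86; 20 0 -0.3 0 0"}}

```text
clock: 6.18
tool_pos: [0.4957, 0.2618, 0.3031]
ee_rot: [0.103, 0.995, -0.001, -0.003]
force: [0.2, 0.3, -0.8]
width: 0.0213
grasp_force: 12.0
```

Emit:
{"op": "jog_arm", "data": {"increments": "20 -0.34 -0.87 0 0; 20 -0.34 -0.87 0 0; 20 -0.34 -0.87 0 0; 20 -0.34 -0.87 0 0; 20 -0.34 -0.87 0 0; 20 -0.34 -0.87 0 0; 20 -0.34 -0.87 0 0; 20 0 0 0 0; 20 0 0 0 0"}}

```text
clock: 7.3
tool_pos: [0.5491, -0.0603, 0.3051]
ee_rot: [0.105, 0.995, 0.0, -0.001]
force: [-0.6, -0.1, -2.1]
width: 0.0218
grasp_force: 12.0
```

```bash
python3 -c "
from h import *
c=wrist('w4'); print(c['s']['tool_pos'],Ro.from_quat(c['s']['ee_rot']).as_matrix().round(3).tolist())
D['scene']=manip.read_camera('scene'); cv2.imwrite('pics/scene2.png',D['scene']['frame'])
a=c['frame'][100:400,0:420]; b=D['scene']['frame'][120:270,200:380]
cv2.imwrite('pics/w4c.png',np.hstack([a,cv2.resize(b,(360,300),interpolation=cv2.INTER_CUBIC)]))
"
```

```text
[ 0.5491423  -0.06031605  0.30514371] [[-0.978, 0.208, -0.002], [0.208, 0.978, 0.001], [0.003, 0.001, -1.0]]
```

View pics/w4c.png

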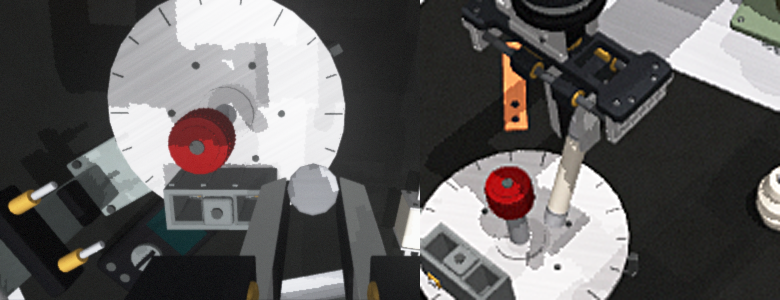

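The wrist view shows the knob's top at (197,248), with the holder rim spanning columns 165–277 and rows 284–331, square to the image. The scene half shows the fuse still leaning in the jaws, its lower end at about (268,226) in scene pixels.

```bash
python3 - <<'E'
from h import *
c=pickle.load(open("w4.pkl","rb")); D["w"]=c
print("knobtop",tri((197,248),(243,209),"w","scene"),tri((197,248),(397,225),"w","top"))
for tt in(.02,.03,.04):
  a,b=onplane((108,212),tt,c),onplane((345,212),tt,c); print(tt,np.linalg.norm(a-b),((a+b)/2).round(4),onplane((197,248),tt+.12,c).round(4))
  print("  rim",[onplane(p,tt+.063,c).round(4).tolist() for p in[(165,307.5),(277,307.5),(221,284),(221,331),(221,307.5)]])
print("cap",onplane((313,290),.33,c))
# edge positions of rim via intensity profiles
g=cv2.cvtColor(c["frame"],cv2.COLOR_BGR2GRAY)
print(g[276:340,221].tolist()); print(g[300,155:290].tolist()); print(g[327,155:250].tolist())
E
```

```text
knobtop [ 0.55012623 -0.15572338  0.17709119] [ 0.55207249 -0.15816251  0.16453127]
0.02 0.2748939651587964 [ 0.5547 -0.1626  0.02  ] [ 0.5591 -0.1666  0.14  ]
  rim [[0.6311, -0.2392, 0.083], [0.6563, -0.1215, 0.083], [0.6174, -0.1731, 0.083], [0.6709, -0.1879, 0.083], [0.6437, -0.1804, 0.083]]
0.03 0.26908101349974534 [ 0.5529 -0.1601  0.03  ] [ 0.5565 -0.1631  0.15  ]
  rim [[0.6272, -0.2345, 0.093], [0.6518, -0.1196, 0.093], [0.6138, -0.1699, 0.093], [0.666, -0.1844, 0.093], [0.6395, -0.177, 0.093]]
0.04 0.26326806184069435 [ 0.5511 -0.1575  0.04  ] [ 0.554  -0.1596  0.16  ]
  rim [[0.6232, -0.2297, 0.103], [0.6472, -0.1177, 0.103], [0.6102, -0.1667, 0.103], [0.6611, -0.1809, 0.103], [0.6352, -0.1737, 0.103]]
cap [ 0.53870944 -0.05764008  0.33      ]
[66, 67, 64, 64, 65, 65, 62, 64, 62, 59, 65, 64, 62, 90, 146, 153, 150, 153, 151, 137, 92, 74, 94, 119, 136, 147, 152, 152, 152, 152, 156, 151, 145, 122, 78, 65, 76, 92, 96, 97, 114, 136, 148, 152, 151, 153, 152, 149, 138, 136, 148, 151, 141, 113, 52, 42, 36, 41, 38, 38, 39, 39, 36, 37]
[32, 31, 24, 27, 24, 28, 30, 32, 54, 133, 150, 
[... 318 characters left out ...]
 114, 73, 67, 69, 69, 70, 71, 64, 54, 58, 59, 61, 58, 65, 64, 65, 66, 65, 66, 66, 72, 96, 99, 99, 101, 99, 102, 99, 100, 103, 100, 102, 100, 103, 102, 102, 101, 100, 102, 105, 103, 104, 102, 104, 104, 102, 95, 55, 37, 38, 36, 37, 33, 51]
[37, 38, 34, 38, 42, 39, 37, 39, 44, 41, 43, 75, 139, 150, 148, 149, 151, 151, 150, 148, 148, 149, 150, 150, 149, 148, 150, 147, 149, 151, 150, 150, 153, 150, 151, 148, 148, 151, 150, 152, 151, 151, 147, 151, 150, 148, 149, 149, 147, 151, 151, 149, 150, 149, 150, 150, 149, 153, 151, 151, 151, 149, 149, 151, 152, 152, 151, 153, 151, 150, 148, 150, 150, 149, 150, 153, 151, 152, 149, 152, 151, 150, 151, 153, 151, 153, 152, 152, 151, 149, 150, 153, 147, 117, 99]
```

```bash
python3 - <<'E'
from h import *
c=pickle.load(open("w4.pkl","rb"))
for tt in(.042,.047,.052):
  k=onplane((197,248),tt+.12,c);r=onplane((218.3,309.3),tt+.063,c);a=onplane((187.5,309),tt+.063,c);b=onplane((250.3,309.3),tt+.063,c)
  l=onplane((108,212),tt,c)-onplane((345,212),tt,c)
  print(tt,"knob",k.round(4),"rim",r.round(4),np.linalg.norm((r-k)[:2]).round(4),np.degrees(np.arctan2(*(r-k)[1::-1])),"bays",a.round(4),b.round(4),np.linalg.norm(a-b),np.linalg.norm(l))
# top camera full turntable ellipse
for n in["top"]:
  f=D[n]["frame"]; m=((f.min(2)>150)).astype(np.uint8); m[:,:325]=0;m[:,455:]=0;m[:178]=0;m[302:]=0
  cs=max(cv2.findContours(m,0,2)[0],key=cv2.contourArea); e=cv2.fitEllipse(cv2.convexHull(cs)); print(e,onplane(e[0],.047,D[n]),onplane((397,225),.167,D[n]))
E
```

```text
0.042 knob [ 0.5535 -0.1589  0.162 ] rim [ 0.6357 -0.1763  0.105 ] 0.084 -11.88486776962579 bays [ 0.6288 -0.2068  0.105 ] [ 0.6425 -0.1444  0.105 ] 0.06396504915002431 0.2621054715088842
0.047 knob [ 0.5522 -0.1572  0.167 ] rim [ 0.6336 -0.1745  0.11  ] 0.0832 -12.031257230636012 bays [ 0.6268 -0.2047  0.11  ] [ 0.6403 -0.1431  0.11  ] 0.06314054288137175 0.25919899567935867
0.052 knob [ 0.5509 -0.1555  0.172 ] rim [ 0.6314 -0.1728  0.115 ] 0.0824 -12.180655265098942 bays [ 0.6247 -0.2026  0.115 ] [ 0.6381 -0.1418  0.115 ] 0.0623160366127192 0.2562925198498331
((392.169921875, 234.9853057861328), (120.86639404296875, 132.03207397460938), 53.44522476196289) [ 0.55479194 -0.16616029  0.047     ] [ 0.55090263 -0.15787833  0.167     ]
```

The bays are at about A (0.628,-0.206) and B (0.642,-0.144), with the rim at z≈0.107 and the knob at (0.553,-0.158). The row is square to the tool's x. First I'll ease the grip and see whether the fuse swings upright under its own weight.

Emit:
{"op": "jog_arm", "data": {"increments": "20 0 0 0 0; 20 0 0 0 0; 20 0 0 0 0", "newtons": 6}}

```text
clock: 7.78
tool_pos: [0.5502, -0.0598, 0.3065]
ee_rot: [0.104, 0.995, -0.0, 0.0]
force: [0.0, -0.2, -2.0]
width: 0.0221
grasp_force: 6.0
```

```bash
cat >> h.py <<'E'
def fuse_tip():
    "change mask vs w4-time scene: report held cap in wrist picture and whitish blob of the held fuse in the scene"
    c=wrist('tmp'); s=manip.read_camera('scene'); f=s["frame"].astype(int); m=((f[...,2]>130)&(f[...,2]-f[...,0]>8)&(f[...,2]-f[...,0]<60)).astype(np.uint8)
    m[:, :255]=0; m[:,310:]=0; m[:160]=0; m[245:]=0
    n,_,st,ce=cv2.connectedComponentsWithStats(m); i=1+np.argmax(st[1:,4]); _l=(cv2.connectedComponents(m)[1]==i)
    ys,xs=np.nonzero(_l); v=np.linalg.svd(np.c_[xs-xs.mean(),ys-ys.mean()],full_matrices=False)[2][0]
    print("blob",st[i].tolist(),ce[i].round(1),"image angle from vertical",np.degrees(np.arctan2(v[0]*np.sign(v[1]),abs(v[1]))).round(1))
    g=c["frame"].min(2); print("tool",c["s"]["tool_pos"].round(4),"w",c["s"]["width"])
    return c,s
E
python3 - <<'E'
from h import *
s=pickle.load(open("cams.pkl","rb"))
old=cv2.imread("pics/scene2.png"); real=manip.read_camera
fuse_tip()
# same on old
import types
manip_old=lambda n: {"frame":old} if n=="scene" else real(n)
import h
class M: observe=staticmethod(manip.observe); read_camera=staticmethod(manip_old)
h.manip=M; fuse_tip()
E
```

```text
blob [265, 188, 17, 39, 344] [272.5 208.4] image angle from vertical -12.6
tool [ 0.5502 -0.0598  0.3065] w 0.022096822856506174
blob [264, 188, 18, 39, 356] [272.3 208.6] image angle from vertical -14.4
tool [ 0.5502 -0.0601  0.3064] w 0.021719349086487046
```

Emit:
{"op": "jog_arm", "data": {"increments": "20 0 0 0 0; 20 0 0 0 0; 20 0 0 0 0", "newtons": 3.5}}

```text
clock: 8.3
tool_pos: [0.5502, -0.0604, 0.3063]
ee_rot: [0.105, 0.995, -0.0, -0.0]
force: [0.5, -0.5, -1.4]
width: 0.0217
grasp_force: 3.5
```

```bash
python3 -c "
from h import *
fuse_tip()"
```

```text
blob [273, 189, 11, 32, 225] [277.7 205.4] image angle from vertical 0.2
tool [ 0.5502 -0.0604  0.3063] w 0.021702449653756395
```

The fuse swung towards vertical. I'll give it a moment at 3 N and compare with the true vertical in the image.

Emit:
{"op": "jog_arm", "data": {"increments": "20 0 0 0 0; 20 0 0 0 0; 20 0 0 0 0; 20 0 0 0 0", "newtons": 3}}

```text
clock: 8.9
tool_pos: [0.5502, -0.0603, 0.3063]
ee_rot: [0.105, 0.995, -0.0, -0.0]
force: [-0.1, -0.5, -1.8]
width: 0.0216
grasp_force: 3.0
```

```bash
python3 - <<'E'
from h import *
c,s=fuse_tip()
def pr(X,c): v=c["K"]@(c["R"]@X+c["t"]); return v[:2]/v[2]
g=c["s"]["tool_pos"]+[0,0,.005]
for th in(0,5,10,28):
  t=np.radians(th); d=np.array([.978*np.sin(t),-.208*np.sin(t),-np.cos(t)]); a,b=pr(g+.03*d,s),pr(g+.107*d,s); v=b-a
  print(th,b.round(1),np.degrees(np.arctan2(v[0],v[1])).round(1), pr(g-.02*d,c).round(1))
f=c["frame"]; cv2.imwrite("pics/w5c.png",np.hstack([cv2.resize(f[230:360,230:400],(510,390)),cv2.resize(s["frame"][160:260,240:310],(273,390))]))
E
```

```text
blob [273, 189, 12, 32, 222] [277.6 205.5] image angle from vertical 0.3
tool [ 0.5502 -0.0603  0.3063] w 0.02160130112527169
0 [281.  219.9] 6.9 [311.9 313.4]
5 [278.  222.8] 1.1 [311.9 309.7]
10 [274.9 225.4] -3.9 [311.9 305.7]
28 [264.  232.9] -17.2 [311.9 291. ]
```

View pics/w5c.png

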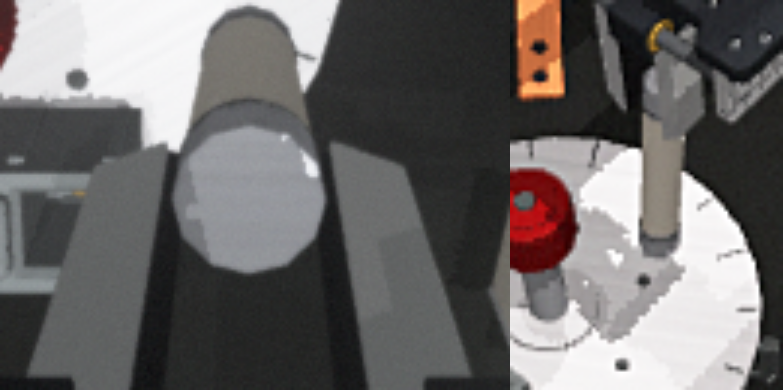

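The fuse is almost upright. In the wrist view its cap is at (313,296) and its lower end at about (313,247). In the scene view the tip is at (278,223).

```bash
python3 - <<'E'
from h import *
c=pickle.load(open("tmp.pkl","rb"))
def pr(X,c): v=c["K"]@(c["R"]@X+c["t"]); return v[:2]/v[2]
T=c["s"]["tool_pos"]; D["w"]=c
rad=np.array([.978,-.208,0]); row=np.array([.208,.978,0])
for th in(0,4,8,12):
  t=np.radians(th); d=rad*np.sin(t)-np.array([0,0,np.cos(t)])
  g=T+[0,0,.005]; e=rad*np.cos(t)+np.array([0,0,np.sin(t)])
  for L in(.107,.100,.112): b=g+L*d; print(th,L,"tip",pr(b,c).round(1),"tip near edge",pr(b-.011*e,c).round(1),"cap",pr(b-.127*d,c).round(1),"scene tip",pr(b,D["scene"]).round(1))
x=tri((313,247),(278,222.8),"w","scene"); print("tip tri",x,(x-T)@rad,(x-T)@row)
E
```

```text
0 0.107 tip [311.9 232.4] tip near edge [311.9 217.6] cap [311.9 313.4] scene tip [281.  219.9]
0 0.1 tip [311.9 235.1] tip near edge [311.9 220. ] cap [311.9 321.2] scene tip [280.8 218.1]
0 0.112 tip [311.9 230.5] tip near edge [311.9 215.9] cap [311.9 308.2] scene tip [281.2 221.2]
4 0.107 tip [311.9 242.4] tip near edge [311.9 227.5] cap [311.9 310.4] scene tip [278.6 222.2]
4 0.1 tip [311.9 244.7] tip near edge [311.9 229.5] cap [311.9 317. ] scene tip [278.5 220.3]
4 0.112 tip [311.9 240.8] tip near edge [311.9 226.2] cap [311.9 306. ] scene tip [278.6 223.6]
8 0.107 tip [311.9 252.4] tip near edge [311.9 237.5] cap [311.9 307.3] scene tip [276.2 224.4]
8 0.1 tip [311.9 254.2] tip near edge [311.9 239. ] cap [311.9 312.7] scene tip [276.2 222.3]
8 0.112 tip [311.9 251.2] tip near edge [311.9 236.5] cap [311.9 303.7] scene tip [276.1 225.9]
12 0.107 tip [311.9 262.5] tip near edge [311.9 247.6] cap [311.9 304.1] scene tip [273.7 226.4]
12 0.1 tip [311.9 263.9] tip near edge [311.9 248.6] cap [311.9 308.2] scene tip [273.9 224.2]
12 0.112 tip [311.9 261.6] tip near edge [311.9 246.9] cap [311.9 301.4] scene tip [273.5 228. ]
tip tri [ 0.56037798 -0.06157841  0.20670436] 0.010209430802263 0.0008962412687052751
```

Emit:
{"op": "jog_arm", "data": {"increments": "20 0 0 0 0; 20 -0.2 -0.25 0 0; 20 -0.4 -0.55 0 0; 20 -0.4 -0.55 0 0; 20 -0.4 -0.55 0 0; 20 -0.35 -0.45 0.2 0; 20 -0.18 -0.2 0.4 0; 20 0 0 0.5 0; 20 0 0 0.4 0; 20 0 0 0.2 0; 20 0 0 0 0; 20 0 0 0 0", "newtons": 6}}

```text
clock: 10.5
tool_pos: [0.6188, -0.2052, 0.2226]
ee_rot: [0.104, 0.995, -0.0, 0.001]
force: [0.1, 0.2, -2.1]
width: 0.022
grasp_force: 6.0
```

```bash
python3 - <<'E'
from h import *
c=wrist('w6'); s=manip.read_camera('scene'); D['scene']=s; print(c['s']['tool_pos'])
cv2.imwrite("pics/w6c.png",np.hstack([cv2.resize(c["frame"][190:360,160:400],(480,340)),cv2.resize(s["frame"][175:290,175:280],(310,340),interpolation=cv2.INTER_CUBIC)]))
E
```

```text
[ 0.61878521 -0.2052077   0.22263841]
```

View pics/w6c.png

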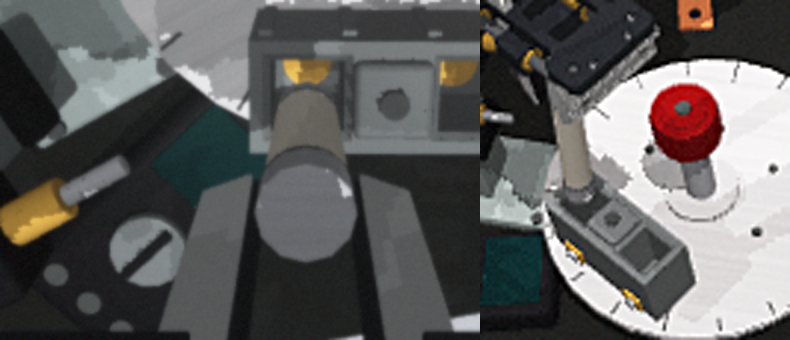

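The wrist half shows the bay opening at crop columns about 271–349, with the fuse's lower end centred on it sideways at 308. Its near edge is at row 88. The scene half shows the tip just over bay A.

```bash
python3 - <<'E'
from h import *
c=pickle.load(open("w6.pkl","rb")); T=c['s']['tool_pos']
rad=np.array([.978,-.208,0]); row=np.array([.208,.978,0])
P=lambda x,y: (160+x/2,190+y/2)
o=np.array([.553,-.158,0])
f=lambda n,X: print(n,X.round(4),"rad",((X-o)@rad).round(4),"row",((X-o)@row).round(4))
f("tip near",onplane(P(308,88),T[2]-.0996,c)); f("cap",onplane(P(306,205),T[2]+.027,c)); f("TCP",T)
for n,x,y in[("rim inner",310,40),("rim outer",310,155),("rim left",249,100),("box L",357,100),("box R",432,100)]: f(n,onplane(P(x,y),.107,c))
g=cv2.cvtColor(c["frame"],cv2.COLOR_BGR2GRAY); print(g[235,280:350].tolist()); print("col 287",g[200:275,289].tolist()); print(g[208:275,345].tolist())
E
```

```text
tip near [ 0.6198 -0.204   0.123 ] rad 0.0749 row -0.0311
cap [ 0.6084 -0.2025  0.2496] rad 0.0634 row -0.032
TCP [ 0.6188 -0.2052  0.2226] rad 0.0742 row -0.0325
rim inner [ 0.6064 -0.2003  0.107 ] rad 0.061 row -0.0303
rim outer [ 0.651  -0.2097  0.107 ] rad 0.1066 row -0.0302
rim left [ 0.6244 -0.2278  0.107 ] rad 0.0843 row -0.0534
box L [ 0.6329 -0.1876  0.107 ] rad 0.0843 row -0.0124
box R [ 0.6388 -0.1598  0.107 ] rad 0.0843 row 0.0161
[161, 159, 154, 120, 80, 79, 80, 78, 81, 80, 80, 71, 68, 66, 70, 55, 48, 59, 64, 62, 64, 68, 72, 79, 78, 71, 76, 73, 76, 92, 98, 100, 108, 111, 106, 100, 95, 84, 81, 71, 68, 69, 75, 75, 77, 77, 77, 76, 64, 58, 51, 50, 68, 75, 78, 67, 57, 66, 82, 96, 107, 116, 117, 116, 116, 118, 120, 121, 120, 118]
col 287 [61, 58, 58, 62, 68, 78, 80, 74, 65, 62, 67, 81, 81, 84, 83, 82, 83, 81, 79, 84, 82, 81, 82, 81, 79, 81, 80, 81, 81, 80, 78, 81, 80, 79, 81, 80, 78, 80, 79, 80, 80, 82, 80, 82, 81, 80, 78, 77, 81, 81, 82, 89, 90, 94, 105, 140, 143, 143, 145, 141, 144, 141, 141, 141, 143, 135, 103, 56, 45, 44, 45, 47, 43, 48, 45]
[53, 55, 77, 119, 123, 123, 125, 122, 124, 122, 124, 111, 68, 68, 83, 99, 103, 112, 121, 119, 122, 117, 118, 119, 118, 117, 117, 118, 117, 116, 115, 115, 118, 118, 115, 119, 116, 118, 113, 114, 116, 117, 116, 116, 115, 117, 116, 120, 123, 120, 111, 119, 124, 128, 127, 127, 127, 126, 110, 50, 36, 34, 34, 32, 34, 33, 34]
```

Emit:
{"op": "jog_arm", "data": {"increments": "20 0 0 0.2 0; 20 0 0 0.25 0; 20 0 0 0.2 0; 20 -0.05 0 0.05 0; 20 -0.08 0 0.08 0; 20 -0.08 0 0.1 0; 20 0 0 0 0", "newtons": 5}}

```text
clock: 11.48
tool_pos: [0.6284, -0.2073, 0.1767]
ee_rot: [0.105, 0.995, 0.0, -0.0]
force: [-0.5, 0.1, -1.7]
width: 0.0222
grasp_force: 5.0
```

Emit:
{"op": "jog_arm", "data": {"increments": "20 -0.04 0 0.1 0; 20 -0.04 0 0.1 0; 20 -0.04 0 0.1 0; 20 0 0 0.1 0; 20 0 0 0.05 0; 20 0 0 0 0", "newtons": 4}}

```text
clock: 12.22
tool_pos: [0.6348, -0.2088, 0.1557]
ee_rot: [0.105, 0.995, -0.0, 0.001]
force: [0.0, 0.3, 1.9]
width: 0.0214
grasp_force: 4.0
```

Emit:
{"op": "jog_arm", "data": {"increments": "30 0 0 0 0; 36 0 0 0 0; 36 0 0 0 0; 36 0 0 0 0"}}

```text
clock: 12.72
tool_pos: [0.6341, -0.2085, 0.1547]
ee_rot: [0.105, 0.995, 0.0, -0.0]
force: [0.4, 0.9, -0.6]
width: 0.0359
grasp_force: 0.0
```

```bash
python3 - <<'E'
from h import *
c=wrist('w7'); s=manip.read_camera('scene'); t=manip.read_camera('top'); print(c['s']['tool_pos'],c['s']['force'],c['s']['width'])
cv2.imwrite("pics/w7c.png",np.hstack([cv2.resize(c["frame"][190:360,200:400],(400,340)),cv2.resize(s["frame"][175:290,175:280],(310,340),interpolation=cv2.INTER_CUBIC)]))
# cap circle in the wrist picture
g=cv2.GaussianBlur(cv2.cvtColor(c["frame"],cv2.COLOR_BGR2GRAY),(3,3),0)
print(g[250:330:2,313].tolist()); print(g[290,270:360:2].tolist())
E
```

```text
[ 0.63411701 -0.20851574  0.15467606] [ 0.44426456  0.87466185 -0.64774979] 0.035940605218978
[107, 106, 107, 107, 107, 106, 106, 106, 95, 62, 78, 81, 83, 83, 82, 83, 95, 113, 110, 108, 108, 107, 110, 110, 106, 105, 107, 108, 107, 108, 109, 107, 105, 105, 106, 105, 106, 108, 108, 88]
[22, 21, 32, 39, 39, 39, 39, 39, 40, 48, 77, 84, 87, 101, 108, 107, 107, 108, 107, 107, 107, 108, 108, 108, 108, 108, 108, 108, 107, 109, 99, 84, 78, 66, 36, 34, 34, 34, 34, 32, 32, 24, 20, 28, 71]
```

View pics/w7c.png

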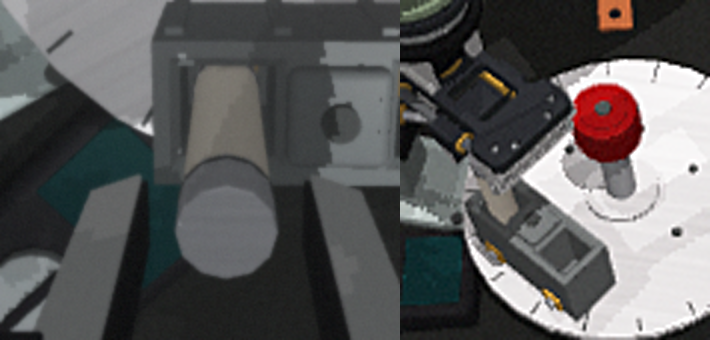

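The first fuse stands in bay A, with its cap at (313,306) in the wrist picture. From here I'll check by numbers only.

```bash
python3 - <<'E'
from h import *
c=pickle.load(open("w7.pkl","rb")); o=np.array([.553,-.158,0]); rad=np.array([.978,-.208,0]); row=np.array([.208,.978,0])
g=c["frame"].min(2); print([int(x) for x in g[306,280:350]])
for z in(.17,.179,.188):
  X=onplane((313.5,306),z,c); a,b=onplane((288.5,306),z,c),onplane((338.5,306),z,c); print(z,X,(X-o)@rad,(X-o)@row,np.linalg.norm(a-b))
E
```

```text
[18, 19, 21, 20, 21, 23, 21, 50, 96, 103, 104, 102, 102, 104, 105, 102, 103, 102, 104, 103, 107, 106, 102, 104, 104, 106, 105, 102, 107, 104, 105, 105, 107, 102, 106, 103, 108, 107, 107, 106, 108, 104, 105, 106, 107, 107, 104, 106, 107, 106, 110, 106, 105, 103, 107, 108, 107, 103, 88, 44, 29, 29, 32, 35, 32, 32, 33, 31, 29, 34]
0.17 [ 0.63544456 -0.20807052  0.17      ] 0.0910454474683395 -0.031820502379787036 0.02261800629321975
0.179 [ 0.63116354 -0.2071957   0.179     ] 0.08667664435953404 -0.03185538344663055 0.021436179899595075
0.188 [ 0.62688251 -0.20632089  0.188     ] 0.08230784125072858 -0.0318902645134741 0.02025435350597038
```

The cap diameter confirms its top is at z≈0.178, so it is fully down, and it sits within about 3 mm of the bay's centre line. Now fuse 2.

Emit:
{"op": "jog_arm", "data": {"increments": "36 0 0 -0.4 0; 36 0 0 -0.8 0; 36 0 0 -0.8 0; 50 0 0 -0.8 0; 50 0.39 0.89 0 0; 50 0.39 0.89 0 0; 50 0.39 0.89 0 0; 50 0.39 0.89 0 0; 50 0.39 0.89 0 0; 50 0.39 0.89 0 0; 50 0.39 0.89 0 0; 50 0.39 0.89 0 0"}}

```text
clock: 14.38
tool_pos: [0.5556, 0.1737, 0.297]
ee_rot: [0.105, 0.995, 0.0, 0.001]
force: [-0.3, -0.3, -0.1]
width: 0.0497
grasp_force: 0.0
```

Emit:
{"op": "jog_arm", "data": {"increments": "50 0.39 0.87 0 0; 50 0 0 0 -0.86; 50 0 0 0 -0.86; 50 0 0 0 -0.86; 50 0 0 0 -0.86; 50 0 0 0 -0.86; 50 0 0 0 0"}}

```text
clock: 15.25
tool_pos: [0.546, 0.2188, 0.2965]
ee_rot: [-0.12, 0.993, 0.0, 0.001]
force: [-0.3, -0.3, -0.3]
width: 0.0503
grasp_force: 0.0
```

```bash
python3 - <<'E'
from h import *
c=wrist('w8'); T=c['s']['tool_pos']; R=Ro.from_quat(c['s']['ee_rot']).as_matrix(); print(T,R.round(3).tolist())
d=np.array([.5452,.2190,.117])-T; print("units to grip",(R.T@d/.05).round(3))
def pr(X): v=c["K"]@(c["R"]@X+c["t"]); return v[:2]/v[2]
e=pr(np.array([.5357,.217,.14])); print("expected cap",e)
g=c["frame"].min(2); m=(g>110).astype(np.uint8); n,_,st,ce=cv2.connectedComponentsWithStats(m)
print([(s.tolist(),q.round(1).tolist()) for s,q in zip(st[1:],ce[1:]) if s[4]>150 and abs(q-e).max()<60])
E
```

```text
[0.5460251 0.2188101 0.2965357] [[-0.971, -0.238, 0.002], [-0.238, 0.971, 0.001], [-0.002, -0.0, -1.0]]
units to grip [0.023 0.008 3.591]
expected cap [312.57149907 201.85572058]
[([300, 189, 26, 46, 906], [312.5, 210.2])]
```

Emit:
{"op": "jog_arm", "data": {"increments": "50 0 0 0.7 0; 50 0 0 0.8 0; 50 0 0 0.8 0; 50 0 0 0.7 0; 50 0 0 0.4 0; 50 0 0 0.2 0; 20 0 0 0 0; 20 0 0 0 0; 20 0 0 0 0; 20 0 0 0 0; 20 0 0 0 0", "newtons": 12}}

```text
clock: 16.68
tool_pos: [0.5463, 0.2188, 0.1159]
ee_rot: [-0.12, 0.993, 0.0, 0.001]
force: [-0.8, -0.4, 3.9]
width: 0.0216
grasp_force: 12.0
```

Emit:
{"op": "jog_arm", "data": {"increments": "20 0.1 0 -0.18 0; 20 0.1 0 -0.18 0; 20 0.1 0 -0.18 0; 20 0.1 0 -0.18 0; 20 0.1 0 -0.18 0; 20 0.1 0 -0.18 0; 20 0 0 -0.6 0; 20 0 0 -0.9 0; 20 0 0 -0.9 0; 20 0 0 -0.3 0; 20 0 0 0 0"}}

```text
clock: 18.05
tool_pos: [0.5167, 0.2116, 0.3043]
ee_rot: [-0.12, 0.993, 0.0, 0.001]
force: [-0.1, -0.7, -1.6]
width: 0.0214
grasp_force: 12.0
```

Emit:
{"op": "jog_arm", "data": {"increments": "20 0 0 0 0.86; 20 0 0 0 0.86; 20 0 0 0 0.86; 20 0 0 0 0.86; 20 0 0 0 0.86; 20 -0.3 -0.86 0 0; 20 -0.3 -0.86 0 0; 20 -0.3 -0.86 0 0; 20 -0.3 -0.86 0 0; 20 -0.3 -0.87 0 0; 20 -0.3 -0.87 0 0; 20 0 0 0 0"}}

```text
clock: 19.55
tool_pos: [0.5493, -0.0631, 0.3002]
ee_rot: [0.107, 0.994, 0.0, -0.003]
force: [0.1, 0.7, -0.9]
width: 0.0216
grasp_force: 12.0
```

Emit:
{"op": "jog_arm", "data": {"increments": "20 0 0 0 0; 20 0 0 0 0; 20 0 0 0 0; 20 0 0 0 0; 20 0 0 0 0", "newtons": 3}}

```text
clock: 20.18
tool_pos: [0.5507, -0.0601, 0.304]
ee_rot: [0.104, 0.995, -0.0, 0.0]
force: [-0.5, 0.2, -0.3]
width: 0.0217
grasp_force: 3.0
```

```bash
python3 - <<'E'
from h import *
c,s=fuse_tip(); cv2.imwrite("pics/s9.png",s["frame"])
pickle.dump((c,s),open("t9.pkl","wb"))
g=c["frame"].min(2)
print("col",g[215:345:2,313].tolist()); print(g[296,280:350].tolist())
E
```

```text
blob [271, 189, 12, 34, 246] [276.2 206.7] image angle from vertical -5.0
tool [ 0.5507 -0.0601  0.304 ] w 0.02167337261113789
col [240, 242, 240, 237, 237, 237, 239, 237, 235, 238, 238, 237, 236, 234, 235, 192, 91, 109, 107, 108, 108, 108, 105, 108, 99, 89, 90, 109, 162, 171, 167, 163, 162, 165, 165, 164, 158, 160, 158, 160, 159, 157, 156, 156, 152, 150, 152, 150, 149, 153, 150, 149, 146, 61, 40, 36, 40, 37, 41, 37, 35, 36, 40, 37, 35]
[102, 103, 99, 73, 39, 35, 49, 96, 118, 121, 123, 124, 121, 126, 151, 156, 155, 156, 154, 157, 154, 157, 155, 157, 156, 160, 154, 158, 158, 159, 158, 157, 158, 155, 154, 158, 158, 155, 156, 156, 155, 156, 157, 157, 155, 153, 154, 155, 157, 156, 156, 154, 151, 154, 152, 153, 154, 149, 122, 61, 34, 39, 60, 99, 111, 108, 110, 109, 110, 108]
```

This one stopped at about 11°. I'll use the outward carry with a brisk start and a soft stop to swing it more upright.

Emit:
{"op": "jog_arm", "data": {"increments": "20 -0.8 0 0 0; 20 -0.45 0 0 0; 20 -0.25 0 0 0; 20 -0.15 0 0 0; 20 -0.05 0 0 0; 20 0 0 0 0; 20 0 0 0 0", "newtons": 3}}

```text
clock: 21.15
tool_pos: [0.6335, -0.078, 0.3042]
ee_rot: [0.105, 0.995, -0.0, 0.0]
force: [-0.4, -0.8, -0.6]
width: 0.0218
grasp_force: 3.0
```

```bash
python3 - <<'E'
from h import *
c=wrist('w10'); g=c["frame"].min(2); print(c['s']['tool_pos'],c['s']['width'])
print("col",g[205:345:2,313].tolist()); print(g[300,280:350].tolist())
E
```

```text
[ 0.63347347 -0.07804817  0.30415742] 0.021840518055718672
col [230, 133, 191, 229, 172, 77, 87, 72, 104, 105, 103, 101, 103, 106, 102, 104, 100, 101, 101, 101, 99, 97, 103, 98, 101, 99, 102, 101, 86, 81, 90, 87, 93, 90, 92, 124, 145, 138, 137, 136, 134, 138, 138, 135, 132, 136, 136, 133, 133, 139, 132, 131, 133, 133, 134, 133, 135, 134, 137, 184, 204, 202, 202, 189, 123, 117, 107, 106, 107, 102]
[90, 89, 79, 34, 25, 24, 30, 70, 99, 105, 109, 126, 133, 132, 131, 130, 134, 136, 133, 137, 133, 135, 135, 137, 133, 134, 136, 136, 134, 133, 133, 136, 135, 133, 134, 133, 134, 131, 135, 136, 133, 135, 135, 136, 136, 135, 137, 137, 137, 136, 134, 136, 135, 138, 136, 135, 133, 128, 80, 37, 27, 26, 36, 80, 98, 101, 102, 103, 105, 103]
```

```bash
python3 - <<'E'
from h import *
c=pickle.load(open("w10.pkl","rb")); T=c['s']['tool_pos']
rad=np.array([.978,-.208,0]); row=np.array([.208,.978,0]); o=np.array([.553,-.158,0])
for r in(214,218): X=onplane((313,r),T[2]-.1,c); print("tip rel",(X-T)@rad+.011,(X-T)@row)
X=onplane((313,299),T[2]+.027,c); print("cap rel",(X-T)@rad,(X-T)@row); print("T",(T-o)@rad,(T-o)@row)
c=pickle.load(open("w6.pkl","rb")); T=c['s']['tool_pos']; g=c["frame"].min(2); print("w6 col",g[225:320:2,313].tolist())
E
```

```text
tip rel -0.003079197830076541 0.0007711311142690296
tip rel -0.00016713269424939795 0.0007714027588391617
cap rel -0.007694877205885782 0.00045697731077675515
T 0.06207307128011649 0.09493136662830201
w6 col [55, 54, 67, 85, 70, 108, 102, 101, 96, 99, 104, 95, 92, 93, 97, 92, 92, 91, 87, 54, 77, 73, 76, 82, 113, 109, 106, 110, 106, 106, 109, 106, 104, 104, 110, 108, 104, 105, 104, 108, 102, 105, 108, 102, 106, 105, 104, 102]
```

Emit:
{"op": "jog_arm", "data": {"increments": "20 0 0 0 0; 20 -0.1 -0.2 0 0; 20 -0.15 -0.4 0 0; 20 -0.12 -0.4 0 0; 20 -0.09 -0.26 0 0; 20 0 0 0.3 0; 20 0 0 0.5 0; 20 0 0 0.5 0; 20 0 0 0.3 0; 20 0 0 0.1 0; 20 0 0 0 0; 20 0 0 0 0", "newtons": 6}}

```text
clock: 22.7
tool_pos: [0.644, -0.1448, 0.2202]
ee_rot: [0.104, 0.995, -0.0, 0.001]
force: [-0.0, -0.2, -1.3]
width: 0.0215
grasp_force: 6.0
```

```bash
python3 - <<'E'
from h import *
c=wrist('w11'); T=c['s']['tool_pos']; g=c["frame"].min(2)
rad=np.array([.978,-.208,0]); row=np.array([.208,.978,0]); o=np.array([.553,-.158,0])
print("T",T,(T-o)@rad,(T-o)@row)
def pr(X): v=c["K"]@(c["R"]@X+c["t"]); return v[:2]/v[2]
print("exp rim inner/outer rows",pr(o+rad*.0618+row*.032+[0,0,.107]),pr(o+rad*.1058+row*.032+[0,0,.107]),"bay row-edges",pr(o+rad*.0838+row*.018+[0,0,.107]),pr(o+rad*.0838+row*.046+[0,0,.107]))
print("col313",g[180:330:2,313].tolist())
for r in(225,235,245): print(r,g[r,270:370].tolist())
E
```

```text
T [ 0.64399765 -0.14476417  0.22023942] 0.08624264554722155 0.03187215464599883
exp rim inner/outer rows [312.10915388 195.63387274] [312.13410106 252.69113565] bay row-edges [293.34074161 224.74155182] [330.9011046  224.72534118]
col313 [148, 75, 68, 65, 65, 61, 66, 67, 75, 68, 71, 66, 59, 54, 53, 57, 61, 65, 88, 82, 87, 102, 101, 103, 101, 100, 101, 102, 99, 100, 99, 98, 98, 98, 99, 99, 99, 96, 103, 99, 92, 47, 78, 82, 80, 81, 79, 92, 115, 110, 110, 110, 110, 106, 109, 106, 103, 106, 108, 109, 108, 106, 109, 110, 104, 107, 107, 107, 105, 107, 106, 93, 36, 35, 34]
225 [49, 51, 53, 50, 52, 49, 55, 76, 83, 82, 77, 79, 80, 78, 82, 77, 79, 71, 67, 58, 63, 68, 70, 65, 58, 45, 47, 53, 60, 70, 66, 83, 93, 97, 99, 100, 100, 101, 101, 99, 101, 98, 102, 104, 100, 99, 100, 104, 100, 100, 97, 101, 99, 98, 81, 66, 75, 66, 56, 57, 55, 58, 80, 82, 80, 86, 108, 120, 123, 123, 123, 123, 118, 102, 154, 213, 224, 225, 222, 222, 219, 220, 221, 219, 219, 223, 226, 222, 221, 222, 222, 223, 222, 204, 185, 128, 67, 51, 45, 45]
235 [59, 64, 66, 75, 79, 75, 78, 78, 78, 78, 78, 77, 77, 81, 78, 77, 69, 73, 68, 59, 60, 64, 67, 69, 58, 46, 61, 95, 97, 94, 97, 100, 93, 100, 100, 101, 100, 98, 98, 96, 100, 100, 100, 99, 103, 99, 101, 99, 98, 100, 97, 103, 98, 96, 97, 102, 100, 93, 92, 69, 54, 59, 79, 81, 79, 84, 113, 117, 121, 121, 119, 123, 161, 226, 231, 230, 230, 224, 217, 203, 140, 86, 53, 41, 44, 40, 44, 41, 40, 38, 37, 42, 39, 43, 41, 44, 40, 41, 43, 43]
245 [70, 68, 63, 63, 63, 66, 65, 64, 64, 67, 67, 71, 71, 69, 72, 70, 71, 72, 76, 76, 72, 73, 75, 75, 78, 84, 91, 93, 97, 99, 97, 98, 95, 97, 101, 100, 98, 97, 99, 99, 102, 101, 98, 97, 101, 102, 103, 100, 101, 99, 101, 99, 100, 97, 98, 99, 99, 97, 95, 90, 97, 93, 96, 92, 91, 94, 116, 118, 119, 121, 119, 117, 82, 46, 41, 41, 38, 37, 36, 36, 39, 38, 39, 39, 38, 41, 40, 37, 38, 40, 39, 37, 36, 37, 40, 38, 38, 38, 39, 38]
```

```bash
python3 - <<'E'
from h import *
c=pickle.load(open("w11.pkl","rb")); T=c['s']['tool_pos']; g=c["frame"].min(2)
rad=np.array([.978,-.208,0]); row=np.array([.208,.978,0]); o=np.array([.553,-.158,0])
f=lambda n,p,z:(lambda X:print(n,((X-o)@rad).round(4),((X-o)@row).round(4)))(onplane(p,z,c))
f("tip near216",(313,216),T[2]-.1);f("tip near221",(313,221),T[2]-.1)
f("tip L",(296,236),T[2]-.1);f("tip R",(329,236),T[2]-.1)
f("rimR",(342,240),.107);f("rimRin",(335.5,235),.107)
for r in(200,205,210,215): print(r,g[r,225:375].tolist())
E
```

```text
tip near216 0.0738 0.0326
tip near221 0.0775 0.0326
tip L 0.0886 0.0204
tip R 0.0886 0.0441
rimR 0.0957 0.0545
rimRin 0.0918 0.0495
200 [83, 80, 81, 84, 78, 84, 82, 81, 81, 83, 80, 83, 82, 82, 79, 77, 80, 81, 83, 78, 82, 80, 80, 82, 80, 78, 82, 78, 84, 79, 83, 80, 83, 84, 83, 82, 80, 83, 82, 77, 87, 116, 120, 95, 83, 80, 80, 83, 81, 82, 81, 80, 85, 83, 82, 82, 83, 80, 80, 83, 80, 83, 87, 84, 82, 83, 84, 81, 80, 80, 83, 81, 82, 84, 80, 82, 84, 86, 80, 85, 84, 84, 84, 86, 83, 75, 73, 72, 71, 73, 72, 72, 68, 76, 118, 126, 123, 122, 123, 124, 123, 130, 127, 123, 126, 128, 125, 124, 125, 125, 127, 127, 127, 125, 128, 126, 132, 133, 159, 214, 220, 223, 225, 225, 227, 228, 229, 230, 229, 230, 228, 227, 227, 226, 227, 228, 229, 229, 230, 231, 230, 230, 229, 229, 229, 228, 228, 227, 227, 227]
205 [64, 69, 82, 89, 93, 92, 93, 93, 93, 91, 95, 88, 91, 92, 92, 90, 80, 60, 59, 73, 74, 68, 69, 70, 77, 67, 66, 60, 60, 63, 61, 60, 60, 65, 65, 59, 66, 62, 60, 62, 66, 61, 63, 64, 63, 65, 64, 66, 62, 65, 65, 62, 58, 62, 60, 62, 66, 65, 63, 66, 62, 66, 70, 75, 77, 72, 71, 72, 70, 64, 56, 60, 81, 94, 97, 
[... 974 characters left out ...]
, 225, 227, 226, 228, 228, 228]
215 [114, 115, 109, 115, 112, 107, 109, 110, 109, 108, 107, 106, 106, 102, 105, 101, 99, 100, 97, 93, 88, 76, 69, 60, 72, 78, 78, 81, 82, 81, 82, 81, 79, 81, 77, 79, 82, 82, 81, 76, 77, 79, 81, 77, 80, 82, 81, 77, 76, 79, 81, 82, 82, 78, 77, 79, 78, 80, 81, 82, 79, 77, 74, 67, 55, 70, 63, 71, 69, 55, 47, 60, 109, 117, 119, 130, 135, 138, 122, 102, 96, 95, 92, 93, 92, 79, 79, 82, 82, 75, 68, 61, 60, 58, 57, 58, 50, 55, 64, 70, 69, 69, 70, 68, 60, 51, 54, 71, 83, 84, 82, 105, 120, 122, 125, 121, 124, 132, 193, 214, 218, 220, 220, 218, 220, 218, 220, 220, 222, 222, 223, 225, 225, 223, 225, 226, 226, 227, 227, 227, 225, 226, 224, 226, 225, 225, 227, 225, 223, 227]
```

```bash
python3 - <<'E'
from h import *
for n in("w11","w6"):
  f=pickle.load(open(n+".pkl","rb"))["frame"]
  for col in(306,312,318): print(n,col,[f[r,col].tolist() for r in range(208 if n=="w11" else 222,230 if n=="w11" else 242,2)])
E
```

```text
w11 306 [[87, 181, 226], [89, 182, 227], [90, 186, 230], [100, 202, 239], [95, 162, 200], [86, 84, 83], [66, 65, 62], [94, 95, 98], [101, 106, 110], [99, 105, 109], [103, 109, 112]]
w11 312 [[53, 100, 126], [53, 101, 128], [57, 117, 152], [66, 114, 145], [87, 85, 87], [86, 85, 80], [88, 89, 89], [100, 105, 110], [102, 108, 111], [97, 107, 111], [101, 108, 112]]
w11 318 [[52, 97, 122], [52, 95, 123], [56, 100, 126], [52, 95, 122], [72, 89, 101], [86, 83, 82], [66, 65, 64], [101, 104, 106], [103, 107, 112], [102, 107, 109], [104, 111, 113]]
w6 306 [[81, 174, 217], [82, 178, 224], [93, 195, 235], [94, 199, 237], [128, 175, 198], [101, 98, 96], [80, 80, 79], [97, 96, 97], [100, 105, 109], [102, 109, 109]]
w6 312 [[46, 91, 119], [52, 98, 127], [57, 118, 150], [59, 120, 154], [73, 126, 158], [81, 79, 78], [79, 79, 80], [103, 108, 112], [99, 106, 108], [98, 105, 108]]
w6 318 [[49, 94, 119], [52, 111, 141], [60, 118, 151], [57, 118, 151], [66, 132, 169], [83, 87, 93], [70, 66, 66], [96, 98, 102], [94, 100, 103], [93, 101, 105]]
```

The tip sits within 1 mm of bay B's centre and the tilt is about 3°. Lowering it now.

Emit:
{"op": "jog_arm", "data": {"increments": "20 0 0 0.2 0; 20 0 0 0.25 0; 20 0 0 0.2 0; 20 -0.02 0 0.15 0; 20 -0.02 0 0.15 0; 20 -0.02 0 0.13 0; 20 0 0 0.12 0; 20 0 0 0.08 0; 20 0 0 0 0", "newtons": 4}}

```text
clock: 23.88
tool_pos: [0.646, -0.1451, 0.1545]
ee_rot: [0.105, 0.995, 0.0, -0.0]
force: [0.3, 0.0, -0.8]
width: 0.022
grasp_force: 4.0
```

Emit:
{"op": "jog_arm", "data": {"increments": "20 0 0 0.05 0; 30 0 0 0 0; 36 0 0 0 0; 36 0 0 0 0; 36 0 0 0 0; 36 0 0 0 0"}}

```text
clock: 24.62
tool_pos: [0.6461, -0.1452, 0.1523]
ee_rot: [0.105, 0.995, 0.0, -0.0]
force: [0.6, -0.2, 0.6]
width: 0.0361
grasp_force: 0.0
```

```bash
python3 - <<'E'
from h import *
c=wrist('w12'); T=c['s']['tool_pos']; g=c["frame"].min(2); print(T)
rad=np.array([.978,-.208,0]); row=np.array([.208,.978,0]); o=np.array([.553,-.158,0])
print(g[306,280:350].tolist()); print("col",g[270:345,313].tolist())
E
```

```text
[ 0.64611841 -0.14516594  0.15228427]
[29, 33, 31, 32, 34, 31, 38, 60, 87, 99, 102, 105, 105, 107, 105, 102, 103, 103, 107, 103, 106, 104, 106, 103, 102, 105, 105, 107, 105, 105, 106, 106, 107, 106, 106, 104, 105, 105, 107, 105, 105, 107, 107, 104, 103, 105, 106, 107, 102, 104, 108, 104, 104, 107, 107, 107, 101, 77, 53, 39, 35, 33, 33, 34, 32, 33, 33, 32, 32, 32]
col [99, 93, 77, 47, 71, 82, 83, 82, 83, 79, 86, 83, 85, 82, 83, 83, 82, 86, 98, 113, 112, 109, 108, 106, 110, 108, 110, 108, 105, 108, 109, 109, 108, 106, 103, 105, 106, 104, 107, 108, 112, 106, 107, 106, 107, 104, 111, 105, 106, 108, 106, 104, 102, 105, 106, 104, 109, 106, 104, 109, 109, 109, 105, 106, 92, 59, 33, 30, 32, 30, 31, 30, 32, 32, 33]
```

Emit:
{"op": "jog_arm", "data": {"increments": "40 0 0 -0.3 0; 40 0 0 -0.7 0; 40 0 0 -0.8 0; 40 0 0 -0.8 0; 40 0 0 -0.4 0; 40 0 0 0 0; 40 0 0 0 0"}}

```text
clock: 25.55
tool_pos: [0.6457, -0.1451, 0.3016]
ee_rot: [0.105, 0.995, 0.0, -0.001]
force: [-0.0, -0.2, -0.2]
width: 0.0401
grasp_force: 0.0
```

```bash
python3 - <<'E'
from h import *
def pr(X,c): v=c["K"]@(c["R"]@X+c["t"]); return v[:2]/v[2]
rad=np.array([.978,-.208,0]); row=np.array([.208,.978,0]); o=np.array([.553,-.158,0])
c=pickle.load(open("w12.pkl","rb")); X=onplane((313,311.5),.179,c)-o; print("f2 cap near view",X@rad,X@row)
c=wrist('w13'); print(c['s']['tool_pos']); g=c["frame"].min(2)
for r in(.032,-.032):
  e=pr(o+rad*.0838+row*r+[0,0,.179],c); print("expect",e)
  x,y=e.round().astype(int); print(g[y,x-45:x+45:2].tolist()); print(g[y-50:y+50:2,x].tolist())
E
```

```text
f2 cap near view 0.08662706230844464 0.03237689248223186
[ 0.6457134  -0.14506071  0.30156707]
expect [311.95955638 219.95233176]
[81, 91, 90, 93, 93, 90, 94, 93, 91, 93, 131, 141, 135, 137, 136, 131, 113, 136, 134, 111, 110, 107, 109, 124, 201, 203, 200, 205, 204, 197, 131, 133, 132, 134, 119, 51, 40, 38, 39, 42, 35, 40, 38, 42, 37]
[64, 66, 65, 75, 138, 139, 132, 99, 106, 115, 118, 115, 117, 115, 116, 118, 107, 88, 83, 84, 115, 112, 112, 119, 107, 107, 111, 105, 108, 117, 108, 104, 108, 96, 37, 39, 38, 35, 36, 40, 39, 39, 35, 38, 38, 38, 34, 35, 34, 32]
expect [228.39011894 220.00948025]
[37, 31, 30, 30, 29, 25, 25, 31, 31, 35, 37, 25, 28, 31, 27, 27, 145, 156, 158, 135, 135, 136, 136, 135, 135, 134, 136, 138, 138, 108, 73, 64, 87, 106, 85, 61, 64, 66, 89, 84, 83, 82, 81, 91, 90]
[117, 70, 94, 72, 100, 98, 85, 73, 66, 65, 68, 69, 70, 71, 71, 74, 94, 102, 90, 94, 139, 137, 136, 139, 133, 132, 136, 137, 136, 133, 135, 135, 132, 92, 27, 27, 28, 24, 24, 18, 23, 23, 26, 22, 24, 23, 23, 22, 21, 21]
```

Both caps are at the same height and in place (columns about 228 and 312, rows 210–236). Now over to the knob.

Emit:
{"op": "jog_arm", "data": {"increments": "70 0.4 -0.16 0 0; 70 0.5 -0.16 0 0; 70 0.5 -0.16 0 0; 70 0.36 -0.16 0 0; 70 0 0 0 0; 70 0 0 0 0"}}

```text
clock: 26.35
tool_pos: [0.5536, -0.158, 0.3015]
ee_rot: [0.105, 0.995, 0.0, -0.0]
force: [-0.1, 0.3, 0.4]
width: 0.0699
grasp_force: 0.0
```

```bash
python3 - <<'E'
from h import *
def pr(X,c): v=c["K"]@(c["R"]@X+c["t"]); return v[:2]/v[2]
c=wrist('w14'); s=c['s']; print(s['tool_pos'],s['qpos'].round(3))
f=c["frame"].astype(int); m=((f[...,2]>90)&(f[...,1]<70)&(f[...,0]<70)).astype(np.uint8)
_,_,st,ce=cv2.connectedComponentsWithStats(m); print([(a.tolist(),q.round(1).tolist()) for a,q in zip(st[1:],ce[1:]) if a[4]>200])
for z in(.128,.164):
  for d in((0,0),(.025,0),(-.025,0),(0,.025),(0,-.025)): print(z,d,pr(np.array([.553+d[0],-.158+d[1],z]),c).round(1))
E
```

```text
[ 0.55362764 -0.15801101  0.30153703] [-0.428  0.149  1.396  0.     1.598 -1.79 ]
[([282, 184, 63, 64, 2771], [313.4, 215.4])]
0.128 (0, 0) [311.7 209.8]
0.128 (0.025, 0) [317.5 236.3]
0.128 (-0.025, 0) [305.7 182.3]
0.128 (0, 0.025) [339.4 204. ]
0.128 (0, -0.025) [284.2 215.5]
0.164 (0, 0) [311.7 219.7]
0.164 (0.025, 0) [318.1 248.7]
0.164 (-0.025, 0) [305.  189.5]
0.164 (0, 0.025) [342.3 213.4]
0.164 (0, -0.025) [281.4 226. ]
```

Emit:
{"op": "jog_arm", "data": {"increments": "70 0 0.02 0.6 0; 70 0 0 0.8 0; 70 0 0 0.8 0; 70 0 0 0.6 0; 70 0 0 0.25 0; 70 0 0 0.08 0; 70 0 0 0 0"}}

```text
clock: 27.28
tool_pos: [0.5546, -0.1575, 0.1468]
ee_rot: [0.104, 0.995, -0.0, 0.001]
force: [-0.3, -0.3, 1.3]
width: 0.0704
grasp_force: 0.0
```

Emit:
{"op": "jog_arm", "data": {"increments": "46 0 0 0 0; 46 0 0 0 0; 46 0 0 0 0; 46 0 0 0 0; 46 0 0 0 0; 46 0 0 0 0", "newtons": 40}}

```text
clock: 28.02
tool_pos: [0.5541, -0.1578, 0.1468]
ee_rot: [0.105, 0.995, -0.001, 0.001]
force: [-0.5, -1.2, 5.6]
width: 0.0488
grasp_force: 40.0
```

Emit:
{"op": "jog_arm", "data": {"increments": "46 0 0 0 0.3; 46 0 0 0 0.5; 46 0 0 0 0.5; 46 0 0 0 0.5; 46 0 0 0 0.5; 46 0 0 0 0.5; 46 0 0 0 0.5; 46 0 0 0 0.5; 46 0 0 0 0.5; 46 0 0 0 0.5; 46 0 0 0 0.2; 46 0 0 0 0"}}

```text
clock: 29.52
tool_pos: [0.5534, -0.1592, 0.1468]
ee_rot: [0.358, 0.934, -0.002, 0.001]
force: [-3.4, -4.2, 5.1]
width: 0.0488
grasp_force: 40.0
```

```bash
python3 - <<'E'
from h import *
s=manip.observe(); print(s['tool_pos'],s['force'],s['ft_torque'],s['width'],s['grasp_force'])
y=Ro.from_quat(s['ee_rot']).as_matrix()[:,1]; print("y angle",np.degrees(np.arctan2(y[1],y[0])))
E
```

```text
[ 0.55338762 -0.15919037  0.14675537] [-3.44234753 -4.21702437  5.07341433] [-0.76833537  0.46086037  0.27871758] 0.048807430892704486 40.00969648361206
y angle 48.01122164058712
```

Emit:
{"op": "jog_arm", "data": {"increments": "46 0 0 0 0.5; 46 0 0 0 0.5; 46 0 0 0 0.5; 46 0 0 0 0.5; 46 0 0 0 0.5; 46 0 0 0 0.5; 46 0 0 0 0.5; 46 0 0 0 0.5; 46 0 0 0 0.5; 46 0 0 0 0.4; 46 0 0 0 0.1; 46 0 0 0 0"}}

```text
clock: 31.02
tool_pos: [0.5521, -0.16, 0.1468]
ee_rot: [0.588, 0.809, -0.003, 0.0]
force: [-6.4, -6.5, 7.9]
width: 0.049
grasp_force: 40.0
```

```bash
python3 - <<'E'
from h import *
c=wrist('w15'); s=c['s']; print(s['tool_pos'],s['force'],s['ft_torque'],s['width'],s['grasp_force'])
y=Ro.from_quat(s['ee_rot']).as_matrix()[:,1]; print("y angle",np.degrees(np.arctan2(y[1],y[0])))
def pr(X): v=c["K"]@(c["R"]@X+c["t"]); return v[:2]/v[2]
g=c["frame"].min(2)
for a in(60,57,54,40):
  t=np.radians(-12-a); rad=np.array([np.cos(t),np.sin(t),0]); row=np.array([-np.sin(t),np.cos(t),0]); o=np.array([.5535,-.158,0])
  print(a,[pr(o+rad*.0855+row*r+[0,0,.179]).round(1) for r in(.032,-.032)])
t=manip.read_camera("top"); f=t["frame"]; cv2.imwrite("pics/top15.png",f)
E
```

```text
[ 0.55208391 -0.16003297  0.14676311] [-6.42688662 -6.53702472  7.85010073] [-1.18522732  0.97332448  0.15982508] 0.049049465919188684 40.02607583999634
y angle 17.99853811278679
60 [array([385.3, 483.3]), array([249. , 482.9])]
57 [array([395. , 480.3]), array([258.7, 485.5])]
54 [array([404.5, 476.8]), array([268.6, 487.7])]
40 [array([446.7, 455.6]), array([315.4, 492.7])]
```

Emit:
{"op": "jog_arm", "data": {"increments": "60 0 0 0 0; 70 0 0 0 0; 70 0 0 0 0; 70 0 0 0 0; 70 0 0 -0.3 0; 70 0 0 -0.7 0; 70 0 0 -0.8 0; 70 0 0 -0.8 0; 70 0 0 -0.4 0; 70 0 0 0 0"}}

```text
clock: 32.38
tool_pos: [0.5551, -0.1578, 0.2994]
ee_rot: [0.588, 0.809, 0.001, 0.003]
force: [-0.6, -0.4, -0.1]
width: 0.0699
grasp_force: 0.0
```

```bash
python3 - <<'E'
from h import *
c=wrist('w16'); s=c['s']; print(s['tool_pos'],s['force'],s['width'])
def pr(X): v=c["K"]@(c["R"]@X+c["t"]); return v[:2]/v[2]
g=c["frame"].min(2)
for a in(60,40,55):
  t=np.radians(-12-a); rad=np.array([np.cos(t),np.sin(t),0]); row=np.array([-np.sin(t),np.cos(t),0]); o=np.array([.5535,-.158,0])
  for r in(.032,-.032):
    e=pr(o+rad*.0855+row*r+[0,0,.179]); x,y=e.round().astype(int); print(a,e.round(1))
    if a==60: print(g[y,x-40:x+40:2].tolist()); print(g[y-40:y+40:2,x].tolist())
E
```

```text
[ 0.55506814 -0.15775859  0.29936751] [-0.60650101 -0.44935745 -0.14645325] 0.06985299717165933
60 [349.1 325.6]
[128, 151, 151, 153, 152, 153, 151, 151, 164, 165, 164, 167, 135, 161, 161, 158, 161, 160, 167, 161, 162, 180, 232, 233, 233, 220, 40, 42, 41, 37, 35, 36, 38, 35, 36, 37, 38, 37, 39, 40]
[136, 143, 140, 141, 138, 138, 142, 140, 140, 140, 84, 112, 115, 98, 93, 153, 168, 173, 164, 157, 162, 162, 164, 168, 158, 160, 100, 38, 37, 36, 38, 38, 41, 36, 38, 38, 43, 44, 45, 43]
60 [271.2 325.9]
[19, 22, 25, 30, 28, 36, 36, 40, 41, 40, 41, 28, 144, 161, 161, 160, 158, 162, 161, 161, 160, 216, 232, 233, 229, 134, 187, 182, 171, 176, 174, 171, 173, 176, 173, 174, 171, 108, 89, 128]
[126, 140, 138, 141, 141, 137, 142, 140, 137, 138, 94, 110, 116, 113, 110, 156, 221, 174, 192, 167, 160, 160, 162, 158, 159, 159, 144, 39, 27, 32, 26, 26, 27, 29, 91, 152, 227, 227, 227, 226]
40 [383.3 307.7]
40 [309.2 332. ]
55 [358.2 322.2]
55 [280.5 328.5]
```

Both fuses stand in line at the 60° stop, with caps at columns about 268 and 346 on the same rows, and the gripper is clear. Handing in.

```bash
python3 -c "
from bench import manip
print(manip.hand_in())"
```

```text
the job is handed in; nothing more can be done
None
```

I handed the job in at about 32 s: by wrist-camera measurement both long fuses stand fully down, one in each bay, the turntable is at the third clockwise click (60° within about 1°) and the gripper is clear; the judge returned no result, and I took no final picture of the short fuse and loose items, which I never touched knowingly.

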